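Strainer out, stopper in, bail locked on the lunch flask

TASK

Close up the grey lunch flask: first lift the aluminium strainer out of its neck and set its bowl down upright in the middle of the green tray, then set the blue-knobbed stopper fully home in the neck, and last swing the flask's wire bail fully upright over the stopper until it stops. Set things down gently without dropping or ramming them, and leave the orange stopper, steel bottle, ladle and red scoop where they are.

Things in the scene. Friction and masses are not known exactly. Their poses are not given: they have to be found in the camera images.
- flask: Grey insulated hollow flask, fixed upright: body 116 mm diameter up to 85 mm, shoulder to 102 mm, then a steel neck 82 mm outer and 64 mm inner diameter, rim at 130 mm. Origin: centre of the underside, z up along the neck's axis. y is the bail's hinge direction; the bail leans open towards the -x side (blue dot on the body).
- flask_mouth (a point): Centre of the flask's mouth, at the height of the rim (130 mm above the flask's origin).
- bail (a joint): Angle (rad) of the flask's wire bail: 0 = closed, straight up over the mouth, at its stop; it grows as the bail leans open towards the flask's -x side, to 1.25 at most; starts at 0.8 to 1.15. The hinge is stiff: the bail stays where it is left and about 2 N at the bar moves it.
- bail_bar (a point): Middle of the bail's bar. The bail is a U of 8 mm round steel wire: two 75 mm arms, at y = +60 and -60 mm in the flask's frame, joined by a straight 120 mm bar. Site axes: y along the bar, z away from the hinge. Closed, the bar is 187 mm above the flask's underside, 9 mm (centre line) above the top of the seated stopper's knob.
- bail_hinge (a point): Middle of the bail's hinge axis, on the flask's axis 112 mm above its underside; the axis runs along y.
- stopper: The stopper that fits: blue knob and flange, white tapered plug, standing plug down on the board. Plug 52 mm diameter at the bottom, 61 at the top, 40 long; flange 76 mm diameter, z 40 to 50; round knob 28 mm diameter, z 50 to 88. About 120 g. Origin: centre of the plug's underside, z up. Seated, the flange rests on the rim and the origin is 90 mm above the flask's.
- spare: A bystander: stopper of the same form with orange knob and flange (plug 68 to 78 mm, flange 92 mm diameter), too wide for this flask; it stands on the same board. Same heights, same origin.
- strainer: Aluminium strainer hanging in the neck, about 90 g. Bowl 44 mm diameter at its flat foot, 56 at the top, 31 deep; flat rim 76 mm diameter, z 30 to 34, resting on the flask's rim; straight level handle 14 mm wide, 8 thick, centred at z 34, from 36 to 140 mm from the bowl's axis. Origin: centre of the foot; z up, handle along +x.
- tray: Green square tray, fixed, 160 x 160 mm, walls 15 mm high and 5 mm thick, floor 5 mm thick. Origin: centre of the underside, z up. The strainer's handle may stick out over the wall.
- board: Dark wooden board, fixed, 240 (x) x 120 (y) x 12 mm, on which both stoppers stand about 60 mm either side of its middle. Origin: centre of the underside.
- bottle: A bystander: steel bottle with a black cap, standing on the shelf off the board's -x end, 66 mm diameter, 175 mm tall. Origin: centre of the underside.
- ladle: A bystander: steel ladle lying on the shelf beyond the flask. Bowl 64 mm diameter and 24 mm high at the origin (underside of the bowl); handle 8 mm thick to 170 mm along -x.
- scoop: A bystander: red plastic scoop lying on the shelf between robot and flask. Open box 80 x 60 x 35 mm about the origin (centre of its underside), handle 16 mm thick to 138 mm along -x.

How it is judged:
On the way, in this order (a step that is already met when the one before it is completed fails the run):
1. the strainer's bowl stands upright in the tray, released, and the bail is still open (x of strainer in the frame of tray between -0.05 and 0.05 m and y of strainer in the frame of tray between -0.05 and 0.05 m and z of strainer in the frame of tray below 0.016 m and angle between strainer's own z axis and vertical below 0.25 rad and contact force between the fingers and strainer below 0.3 N and linear speed of strainer below 0.03 m/s and value of joint bail above 0.3 rad), for 0.2 s.
2. the blue stopper is fully home in the neck, released (horizontal distance between stopper and flask below 0.006 m and z of stopper in the frame of flask between 0.08 and 0.0935 m and angle between stopper's own z axis and vertical below 0.07 rad and contact force between the fingers and stopper below 0.3 N), for 0.2 s.
3. the bail stands upright over the stopper (value of joint bail below 0.1 rad), for 0.2 s.
At the end, for the whole second after the job is handed in: Strainer upright (0.25 rad) on the tray floor, bowl within 50 mm of the tray's middle along each side; blue stopper within 6 mm of the neck's axis, upright (0.07 rad), flange within 3.5 mm of the rim; bail within 0.1 rad of closed; all released and at rest (x of strainer in the frame of tray between -0.05 and 0.05 m and y of strainer in the frame of tray between -0.05 and 0.05 m and z of strainer in the frame of tray below 0.016 m and angle between strainer's own z axis and vertical below 0.25 rad and horizontal distance between stopper and flask below 0.006 m and z of stopper in the frame of flask between 0.08 and 0.0935 m and angle between stopper's own z axis and vertical below 0.07 rad and value of joint bail below 0.1 rad and linear speed of each of stopper, strainer below 0.02 m/s and velocity of joint bail below 0.05 rad/s); the robot touches nothing.
It fails at once if the orange stopper or steel bottle is moved more than 25 mm or tipped (distance of any of spare, bottle from where it was at the start of the episode above 0.025 m or angle between any of spare, bottle's own z axis and vertical above 0.3 rad).
It fails at once if the ladle or red scoop is moved more than 25 mm (distance of any of ladle, scoop from where it was at the start of the episode above 0.025 m).
It fails at once if the stopper is dropped: it moves faster than 0.8 m/s with no finger on it (contact force between the fingers and stopper below 0.05 N and linear speed of stopper above 0.8 m/s).
It fails at once if the strainer is dropped: it moves faster than 0.8 m/s with no finger on it (contact force between the fingers and strainer below 0.05 N and linear speed of strainer above 0.8 m/s).
It fails at once if the stopper is rammed into the flask with more than 45 N (contact force between stopper and flask above 45 N).
It also fails if it takes over 72 s, if anything falls off the work surface, if the arm or the gripper's body presses on something with over 40 N, if the wrist force passes 120 N, or if a joint passes its speed limit or range.

ROBOT

A 6-joint arm with a two-finger parallel gripper is mounted at the origin on the work surface. World frame = base frame: x ahead of the robot, y to its left, z up, the work surface at z = 0. Lengths are in m, angles in rad, forces in N, time in s.
With the tool pointing down it reaches from about 0.425 to 0.95 m from the base axis. Payload 3.5 kg.
Tool frame: the origin (TCP) lies at the very end of the fingers, on their centre line; the grasp point (between the pads) lies ctrl.grip_point_offset behind it (ctrl.grip_point_offset is the distance from the TCP to the grasp point, in m); z points along the fingers, y is the direction in which the jaws open and shut (so a half turn about z gives the same grasp; the last joint's range is limited). The gripper opens to 85 mm and grips with 20 to 120 N. Pads are 22 mm wide; open, the fingers measure 114 mm over their backs; the gripper's body (76 mm by 85 mm) begins 54 mm behind the grasp point. The pads swing forward as they close: fully open they stand 13 mm farther back than shut.
Start: joints at [1.006, 0.286, 1.577, -0, 1.279, -0.15], TCP at [0.272, 0.618, 0.231] pointing down, gripper open.
Joint ranges: [-2.77, 2.77], [-0.9, 2.22], [0.21, 2.48], [-1.53, 4.67], [0.24, 2.81], [-2.84, 2.84]. Speed limits (rad/s): [2.79, 2.79, 3.14, 3.14, 3.14, 3.14].

INTERFACE

Orientations are given as a unit quaternion [x, y, z, w].
In Python, from plant import ctrl gives the robot as it stands.
- The arm moves only by the tool servo_tool, never from a script. Its argument "increments" is a list of rows, each a list of 5 numbers: the opening, from 0 (shut) to 1 (fully open), then the shift along the world's x, y, z in units of 40 mm (1.0 is 40 mm), then the turn about the world's z in units of 5 degrees (1.0 is 5 degrees). A call has exactly 10 rows; each row is the pose to reach, as a shift and turn from the pose measured when the call began; what a row does not reach only later rows make up. A row lasts 1/12 s, in which the tool goes at most 41.7 mm and 7.16 degrees, less where a joint would pass 70% of its speed; a pose out of reach is approached as far as the arm can. A call with a gripper value outside its range is refused whole. The fingers move at their own pace and stop on an object; "grip_force" is the grip in N (left out, the last holds). Time passes only in rows, so rows that repeat a pose let the fingers close, or fill a call up. It gives the time, the measured TCP pose, the force and the opening at its end, in the units of the state.
- ctrl.get_state(): the state, without advancing time (a new reading comes with each control period).
- ctrl.read_camera(name): name is "side" or "top" or "wrist"; returns a dict with "frame" (384x512x3 uint8, red, green, blue), "K" (3x3 intrinsics, pixels), "distortion" ([k1, k2, p1, p2, k3] as OpenCV has them; the pictures are not rectified), "extrinsics" (4x4, takes a point from camera to world coordinates). Camera axes: x right, y down, z forward; pixel columns grow to the right and rows downward; lengths in m; the calibration is good to about 2 mm. A picture is of the moment at which its call begins. There is no depth.
- ctrl.sign_off(): hands the job in, once; it reports no verdict.
Trained networks look in a picture, given as the dict that the camera call returned (one of the last four; its "shot" number tells which), for a name from the list of things; names that differ only in an ending like _2 or _b are one class to them, and where a whole thing is asked for, a point or a joint stands for the part that bears it (a point fixed in the world has none). Each returns a list of dicts, best first, with "conf" (0 to 1); they miss things now and then, are a little off and sometimes report something else, mostly with a low value. They report only what shows in the picture. A call takes as long as a camera call.
- ctrl.masks_of(picture, query): "region" (384x512 bool, what is visible of it) and "extent" ([left, top, right, bottom] in pixels, round what is visible of it).
- ctrl.landmark_of(picture, query): "centre" ([row, column] in pixels: a listed point, or the origin of a listed thing).
The state is a dict: "time": time; "qpos": joint angles; "dq": joint speeds; "joint_efforts": joint torques, N m; "eef_pos": TCP position; "tcp_rot": TCP orientation; "contact_force": force on the tool from outside, world axes, zero at the start; "wrist_torque": the same for the moment, N m; "opening": opening from 0.0 (shut) to 1.0 (fully open).
Only numpy, scipy, OpenCV 4.12 (cv2) and the standard library are available. Lean on these libraries where they do the work, as an engineer would, in place of code of your own. Each camera call takes 0.05 s, during which the arm holds its last target. There are 200 camera calls.

## Working session

There is one attempt and no reset: what is moved stays moved. The work goes in short steps, Python scripts to look and compute and a tool call to move; the robot and the scene stay as the last step left them, time stands still between calls to the robot, and variables do not carry over. Pictures are saved under pics/ and viewed, about 8 in all and at most 12, crops included, and the job is handed in when it is done.

Besides the shell and the picture viewer there is one more tool, called after "Call:" in YAML: its name, and indented under it one key for each argument. servo_tool: Moves the arm, as the interface text tells. Its arguments: {"type":"object","properties":{"increments":{"type":"array"},"grip_force":{"type":"number"}},"required":["increments"]}

```bash
mkdir -p pics; ls
cat > h.py <<'E'
import numpy as np, cv2
from plant import ctrl
def ray(p,rc):
    K=np.array(p["K"]);d=np.array(p["distortion"]);T=np.array(p["extrinsics"])
    n=cv2.undistortPoints(np.array([[[rc[1],rc[0]]]],float),K,d)[0,0]
    return T[:3,3],T[:3,:3]@np.array([n[0],n[1],1.])
def at_z(p,rc,z):
    o,v=ray(p,rc);return o+v*(z-o[2])/v[2]
def tri(L):
    A=0;b=0
    for p,rc in L:
        o,v=ray(p,rc);v=v/np.linalg.norm(v);M=np.eye(3)-np.outer(v,v);A=A+M;b=b+M@o
    return np.linalg.solve(A,b)
def proj(p,X):
    T=np.linalg.inv(np.array(p["extrinsics"]))
    r,_=cv2.projectPoints(np.atleast_2d(np.array(X,float)),cv2.Rodrigues(T[:3,:3])[0],T[:3,3],np.array(p["K"]),np.array(p["distortion"]))
    return r[:,0,::-1]
def save(p,n): cv2.imwrite(f"pics/{n}.png",p["frame"][:,:,::-1])
E
python3 - <<'E'
from h import *
np.set_printoptions(precision=4,suppress=True)
t=ctrl.read_camera("top");s=ctrl.read_camera("side")
cv2.imwrite("pics/a.png",np.hstack([cv2.resize(x["frame"],(400,300)) for x in (t,s)])[:,:,::-1])
save(t,"top0");save(s,"side0")
print(ctrl.get_state()["time"],ctrl.grip_point_offset)
for q in "flask flask_mouth bail_bar bail_hinge stopper spare strainer tray board bottle ladle scoop".split():
    r=[ctrl.landmark_of(x,q) for x in (t,s)]
    c=[(y[0]["conf"],y[0]["centre"]) if y else None for y in r]
    print(q,[(round(float(a[0]),2),np.round(a[1])) if a else None for a in c], tri([(t,c[0][1]),(s,c[1][1])]) if all(c) else "")
E
```

```text
pics
0.1 0.0187
flask [(0.91, array([208., 262.])), (0.96, array([224., 262.]))] [ 0.5656 -0.003  -0.007 ]
flask_mouth [(0.8, array([203., 262.])), (0.91, array([183., 262.]))] [ 0.5548 -0.0068  0.1384]
bail_bar [(0.71, array([221., 254.])), (0.69, array([180., 239.]))] [0.5031 0.02   0.149 ]
bail_hinge [(0.8, array([205., 262.])), (0.66, array([188., 159.]))] [0.4013 0.0056 0.2152]
stopper [(0.85, array([209., 169.])), (0.61, array([176., 228.]))] [0.5795 0.2888 0.0037]
spare [(0.63, array([248., 159.])), (0.6, array([177., 192.]))] [0.4602 0.317  0.015 ]
strainer [(0.64, array([202., 262.])), (0.64, array([182., 210.]))] [0.4801 0.0078 0.1779]
tray [(0.86, array([213., 356.])), (0.79, array([290., 304.]))] [ 0.5305 -0.2956 -0.0032]
board [(0.96, array([225., 163.])), (0.56, array([183., 212.]))] [ 0.5312  0.3136 -0.0246]
bottle [(0.65, array([221., 259.])), (0.87, array([187., 161.]))] [0.388  0.017  0.1989]
ladle [(0.64, array([143., 229.])), (0.7, array([186., 311.]))] [0.7844 0.0887 0.0128]
scoop [(0.61, array([266., 242.])), (0.57, array([227., 195.]))] [ 0.3852  0.0686 -0.0042]
```

View pics/top0.png

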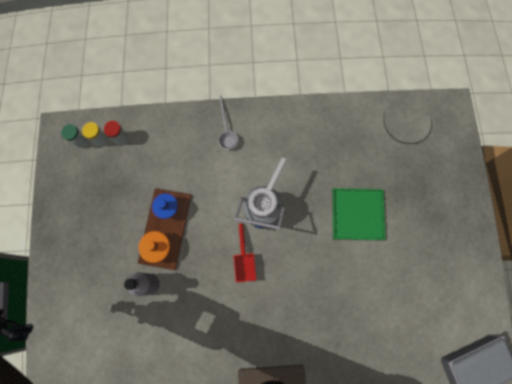

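View pics/side0.png

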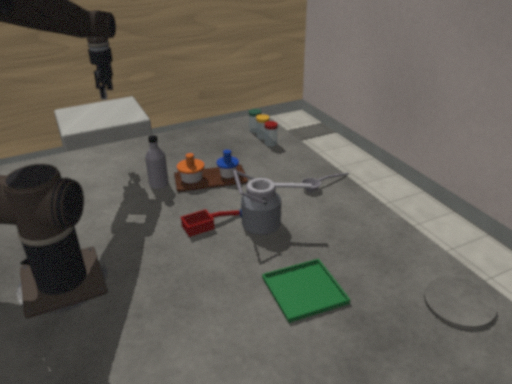

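The top view shows the flask at about (205,262), its bail leaning towards the bottom of the picture and the strainer's handle pointing up-right to about (160,283). The stoppers are on the board at (206,164) for blue and (247,155) for orange, the tray is at (213,359), and the scoop lies between robot and flask. Several side-view landmarks are off, so I'll rely on the top view at known heights and then the wrist camera.

Run:
```python
from h import *
np.set_printoptions(precision=4,suppress=True)
t=ctrl.read_camera("top")
for n,rc,z in [("mouth",(203,262),.13),("tip",(159.5,283.5),.134),("bar+y",(219,236.5),.15),("bar-y",(225,282),.15),("tray",(214,359.5),.01),("stopknob",(204,164.5),.1),("spareknob",(245,155),.1),("boardcorners",(189,157),.012),("b2",(196,192),.012),("b3",(262,139),.012),("b4",(269,177),.012),("scoophandle",(226,242),.016)]:
    print(n,at_z(t,rc,z))
for q in ("flask","tray","stopper","strainer"):
    m=ctrl.masks_of(t,q)
    print(q,[(round(float(x["conf"]),2),x["extent"]) for x in m[:2]])
    if q=="tray" and m:
        c=cv2.minAreaRect(np.argwhere(m[0]["region"]).astype(np.float32));print(c)
w=ctrl.read_camera("wrist");st=ctrl.get_state()
from scipy.spatial.transform import Rotation as R
T=np.eye(4);T[:3,:3]=R.from_quat(st["tcp_rot"]).as_matrix();T[:3,3]=st["eef_pos"]
print(T);print(np.linalg.inv(T)@np.array(w["extrinsics"]));print(w["K"]);print(st["contact_force"],st["opening"])
```

```text
mouth [ 0.5536 -0.0044  0.13  ]
tip [ 0.6748 -0.0724  0.134 ]
bar+y [0.5096 0.0665 0.15  ]
bar-y [ 0.4858 -0.0545  0.15  ]
tray [ 0.5259 -0.3021  0.01  ]
stopknob [0.5742 0.2754 0.1   ]
spareknob [0.4579 0.3031 0.1   ]
boardcorners [0.6439 0.3231 0.012 ]
b2 [0.6144 0.2126 0.012 ]
b3 [0.4192 0.3789 0.012 ]
b4 [0.3924 0.2625 0.012 ]
scoophandle [0.5104 0.061  0.016 ]
flask [(0.58, [232.5, 186.2, 283.1, 231.8])]
tray []
stopper [(0.64, [153.5, 195.2, 179.0, 217.7])]
strainer [(0.71, [249.5, 156.1, 284.6, 217.5]), (0.17, [152.2, 195.3, 177.4, 218.0])]
[[-0.9152  0.403  -0.      0.272 ]
 [ 0.403   0.9152  0.      0.6178]
 [ 0.      0.     -1.      0.2314]
 [ 0.      0.      0.      1.    ]]
[[-0.0002 -0.9543 -0.2988  0.0767]
 [ 1.     -0.0007  0.0015 -0.0009]
 [-0.0016 -0.2988  0.9543 -0.1431]
 [ 0.      0.      0.      1.    ]]
[[280.3137   0.     253.0385]
 [  0.     280.3137 189.043 ]
 [  0.       0.       1.    ]]
[ 0.7816 -0.8435  0.4185] 1.0000317641645626
```

Call:
servo_tool:
  increments:
    - [1,0.43,-0.82,0.5,0]
    - [1,0.86,-1.64,1,0]
    - [1,1.29,-2.46,1,0]
    - [1,1.72,-3.28,1,0]
    - [1,2.15,-4.1,1,0]
    - [1,2.58,-4.92,1,0]
    - [1,3.01,-5.74,1,-0.2]
    - [1,3.44,-6.56,1,-0.5]
    - [1,3.87,-7.4,1,-0.8]
    - [1,4.3,-8.2,1,-1]
  grip_force: 50

```text
time: 2.43
eef_pos: [0.4445, 0.288, 0.2716]
tcp_rot: [0.249, 0.969, 0.0, 0.0]
contact_force: [0.8, 0.2, -0.2]
opening: 1.001
```

Call:
servo_tool:
  increments:
    - [1,0.43,-0.82,0,0]
    - [1,0.86,-1.64,0,0]
    - [1,1.29,-2.46,0,0]
    - [1,1.72,-3.28,0,0]
    - [1,2.15,-4.1,0,0]
    - [1,2.58,-4.92,0,0]
    - [1,3.01,-5.74,0,0]
    - [1,3.44,-6.56,0,0]
    - [1,3.87,-7.4,0,0]
    - [1,4.3,-8.2,0,0]

```text
time: 3.27
eef_pos: [0.6171, -0.042, 0.2718]
tcp_rot: [0.249, 0.968, 0.0, 0.001]
contact_force: [-0.2, -0.0, 0.4]
opening: 1.0
```

Run:
```python
from h import *
np.set_printoptions(precision=4,suppress=True)
w=ctrl.read_camera("wrist");save(w,"w1")
np.savez("w1.npz",**{k:np.array(w[k]) for k in("K","distortion","extrinsics","frame")})
for q,z in (("flask_mouth",.13),("strainer",.1),("bail_bar",.15)):
    for r in ctrl.landmark_of(w,q)[:1]: print(q,r,at_z(w,r["centre"],z))
X=[[.5536,-.0044,.13],[.6748,-.0724,.134],[.4977,.006,.15]]
print(proj(w,X))
```

```text
strainer {'centre': [108.5, 256.3], 'conf': 0.75} [ 0.5579 -0.0057  0.1   ]
bail_bar {'centre': [31.2, 245.5], 'conf': 0.62} [0.4961 0.0169 0.15  ]
[[104.6042 255.7591]
 [235.327  254.5005]
 [ 39.7318 235.3291]]
```

View pics/w1.png

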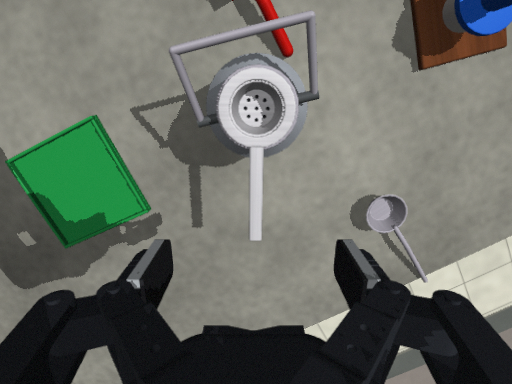

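The wrist view shows the strainer handle running from (148,256) to (240,256), square to the jaws. The bail bar spans (50,172) to (13,313), and the tray corners are near (163,10), (117,97), (208,150) and (246,67).

Run:
```python
from h import *
np.set_printoptions(precision=4,suppress=True)
w=dict(np.load("w1.npz"))
h0,h1=at_z(w,(150,256.5),.134),at_z(w,(240,255.5),.138)
print("handle",h0,h1,np.degrees(np.arctan2(*(h1-h0)[1::-1])))
g=cv2.cvtColor(w["frame"],cv2.COLOR_RGB2GRAY)
# strainer rim: bright blob
m=((g>165)).astype(np.uint8);m[:60]=0;m[155:]=0;m[:,:205]=0;m[:,310:]=0
cs=max(cv2.findContours(m,0,2)[0],key=cv2.contourArea)
P=np.array([at_z(w,(r,c),.134)[:2] for c,r in cs[:,0]]);c,r=cv2.minEnclosingCircle(P[np.linalg.norm(P-P.mean(0),axis=1)<.06].astype(np.float32));print("rim",c,r,P.min(0),P.max(0))
hsv=cv2.cvtColor(w["frame"],cv2.COLOR_RGB2HSV)
gm=cv2.inRange(hsv,(45,120,40),(75,255,255))
cs=max(cv2.findContours(gm,0,2)[0],key=cv2.contourArea)
b=cv2.boxPoints(cv2.minAreaRect(np.array([[at_z(w,(r,c),.010)[:2]] for c,r in cs[:,0]]).astype(np.float32)));print("tray",b,b.mean(0))
for z in(.14,.145,.15,.155,.16,.165):
    a,e=at_z(w,(50,173.5),z),at_z(w,(15,312),z);print(z,a,e,np.linalg.norm(a-e),(a+e)/2)
print(ctrl.get_state()["eef_pos"])
```

```text
handle [ 0.5925 -0.0249  0.134 ] [ 0.6785 -0.0732  0.138 ] -29.322108793738213
rim (0.5598529577255249, -0.006205789279192686) 0.042222969233989716 [ 0.5178 -0.0423] [0.5987 0.0343]
tray [[ 0.4406 -0.3752]
 [ 0.6009 -0.3884]
 [ 0.6147 -0.2208]
 [ 0.4544 -0.2076]] [ 0.5277 -0.298 ]
0.14 [ 0.4759 -0.0463  0.14  ] [0.5106 0.075  0.14  ] 0.12618159054629255 [0.4933 0.0144 0.14  ]
0.145 [ 0.4773 -0.0456  0.145 ] [0.5113 0.0736 0.145 ] 0.12388665327848081 [0.4943 0.014  0.145 ]
0.15 [ 0.4786 -0.0448  0.15  ] [0.512  0.0721 0.15  ] 0.12159171601066904 [0.4953 0.0136 0.15  ]
0.155 [ 0.4799 -0.0441  0.155 ] [0.5127 0.0706 0.155 ] 0.11929677874285725 [0.4963 0.0133 0.155 ]
0.16 [ 0.4813 -0.0434  0.16  ] [0.5134 0.0691 0.16  ] 0.11700184147504543 [0.4974 0.0129 0.16  ]
0.165 [ 0.4826 -0.0426  0.165 ] [0.5141 0.0677 0.165 ] 0.11470690420723365 [0.4984 0.0125 0.165 ]
[ 0.6165 -0.0408  0.2713]
```

Call:
servo_tool:
  increments:
    - [0.6,0,0.06,-0.8,0]
    - [0.5,0,0.06,-1.6,0]
    - [0.5,0,0.06,-2.4,0]
    - [0.5,0,0.06,-3.1,0]
    - [0.5,0,0.06,-3.6,0]
    - [0.5,0,0.06,-3.88,0]
    - [0.5,0,0.06,-3.88,0]
    - [0.5,0,0.06,-3.88,0]
    - [0.4,0,0.06,-3.88,0]
    - [0.3,0,0.06,-3.88,0]

```text
time: 4.3
eef_pos: [0.618, -0.0385, 0.1186]
tcp_rot: [0.25, 0.968, 0.0, 0.002]
contact_force: [0.2, -0.2, 0.3]
opening: 0.302
```

Call:
servo_tool:
  increments:
    - [0.2,0,0,0,0]
    - [0.1,0,0,0,0]
    - [0,0,0,0,0]
    - [0,0,0,0,0]
    - [0,0,0,0,0]
    - [0,0,0,0,0]
    - [0,0,0,0.05,0]
    - [0,0,0,0.15,0]
    - [0,0,0,0.3,0]
    - [0,0,0,0.5,0]

```text
time: 5.13
eef_pos: [0.6169, -0.0383, 0.1376]
tcp_rot: [0.25, 0.968, 0.0, 0.0]
contact_force: [-0.3, 0.2, -1.2]
opening: 0.148
```

Call:
servo_tool:
  increments:
    - [0,0,0,0.7,0]
    - [0,0,0,1.4,0]
    - [0,0,0,1.8,0]
    - [0,-0.1,-0.6,1.9,0]
    - [0,-0.2,-1.5,1.9,0]
    - [0,-0.3,-2.5,1.9,0]
    - [0,-0.4,-3.5,1.9,0]
    - [0,-0.5,-4.5,1.8,0]
    - [0,-0.65,-5.5,1.5,0]
    - [0,-0.8,-6.4,1,0]

```text
time: 5.97
eef_pos: [0.5858, -0.2971, 0.181]
tcp_rot: [0.25, 0.968, -0.001, 0.003]
contact_force: [1.5, 0.3, 0.2]
opening: 0.143
```

Run:
```python
from h import *
w=ctrl.read_camera("wrist");s=ctrl.read_camera("side")
cv2.imwrite("pics/c.png",np.hstack([cv2.resize(w["frame"],(400,300)),s["frame"][100:350,140:473][:, :][:250]if 0 else cv2.resize(s["frame"][140:350,180:460],(400,300))])[:,:,::-1])
print(ctrl.get_state()["eef_pos"])
```

```text
[ 0.58182275 -0.29817262  0.17413905]
```

View pics/c.png

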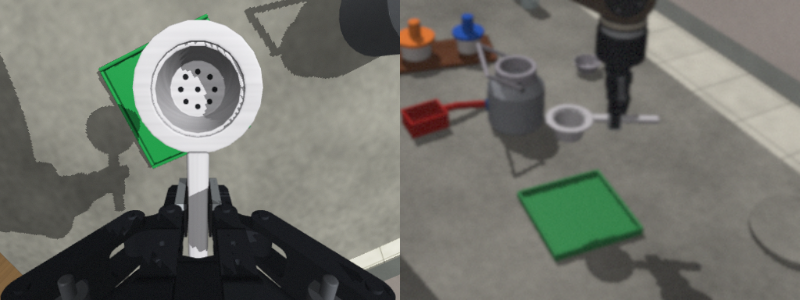

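The strainer is held level and is just short of the tray in y. Now I'll lower it.

Call:
servo_tool:
  increments:
    - [0,0,-0.4,-0.4,0]
    - [0,0,-0.84,-1,0]
    - [0,0,-0.84,-1.6,0]
    - [0,0,-0.84,-2.2,0]
    - [0,0,-0.84,-2.7,0]
    - [0,0,-0.84,-3.1,0]
    - [0,0,-0.84,-3.35,0]
    - [0,0,-0.84,-3.5,0]
    - [0,0,-0.84,-3.6,0]
    - [0,0,-0.84,-3.6,0]

```text
time: 6.9
eef_pos: [0.582, -0.3315, 0.0302]
tcp_rot: [0.252, 0.968, 0.001, -0.002]
contact_force: [0.9, 0.5, -0.6]
opening: 0.149
```

Call:
servo_tool:
  increments:
    - [0,0,0,-0.04,0]
    - [0,0,0,-0.08,0]
    - [0,0,0,-0.12,0]
    - [0,0,0,-0.15,0]
    - [0,0,0,-0.17,0]
    - [0,0,0,-0.17,0]
    - [0,0,0,-0.17,0]
    - [0.1,0,0,-0.17,0]
    - [0.2,0,0,-0.17,0]
    - [0.3,0,0,-0.17,0]

```text
time: 7.73
eef_pos: [0.5814, -0.3311, 0.0226]
tcp_rot: [0.252, 0.968, 0.001, -0.003]
contact_force: [0.2, 0.2, -0.1]
opening: 0.297
```

Call:
servo_tool:
  increments:
    - [0.35,0,0,0,0]
    - [0.4,0,0,0,0]
    - [0.4,0,0,0.1,0]
    - [0.4,0,0,0.6,0]
    - [0.4,0,0,1.4,0]
    - [0.4,0,0.3,2.2,0]
    - [0.5,0,0.9,3,0]
    - [0.6,0,1.7,3.8,0]
    - [0.6,0,2.5,4.6,0]
    - [0.6,0,3.3,5,0]

```text
time: 8.57
eef_pos: [0.5819, -0.2001, 0.2258]
tcp_rot: [0.253, 0.967, 0.0, -0.001]
contact_force: [1.4, -0.1, -0.5]
opening: 0.598
```

Call:
servo_tool:
  increments:
    - [0.8,0,0.6,0.5,0]
    - [0.9,0,1.3,1,0]
    - [1,0,2.1,1,0.5]
    - [1,0,3,1,1]
    - [1,0,3.9,1,1.5]
    - [1,0,4.8,1,2]
    - [1,0,5.7,1,2.7]
    - [1,0,6.6,1,2.7]
    - [1,0,7.5,1,2.7]
    - [1,0,8.4,1,2.7]

```text
time: 9.4
eef_pos: [0.5814, 0.1377, 0.266]
tcp_rot: [0.138, 0.99, 0.0, -0.001]
contact_force: [0.4, -0.0, -0.4]
opening: 1.0
```

Call:
servo_tool:
  increments:
    - [1,0,0.8,0,0]
    - [1,0,1.6,0,0]
    - [1,-0.1,2.3,0,0]
    - [1,-0.1,2.9,0,0]
    - [1,-0.1,3.3,0,0]
    - [1,-0.1,3.5,0,0]
    - [1,-0.1,3.5,0,0]
    - [1,-0.1,3.5,0,0]
    - [1,-0.1,3.5,0,0]
    - [1,-0.1,3.5,0,0]

```text
time: 10.23
eef_pos: [0.5778, 0.2763, 0.266]
tcp_rot: [0.139, 0.99, -0.0, -0.001]
contact_force: [0.2, -0.2, 0.4]
opening: 0.999
```

Run:
```python
from h import *
np.set_printoptions(precision=4,suppress=True)
w=ctrl.read_camera("wrist");t=ctrl.read_camera("top")
np.savez("w2.npz",**{k:np.array(w[k]) for k in("K","distortion","extrinsics","frame")})
cv2.imwrite("pics/d.png",np.hstack([cv2.resize(w["frame"],(400,300)),cv2.resize(t["frame"][120:300,220:460],(400,300))])[:,:,::-1])
hsv=cv2.cvtColor(w["frame"],cv2.COLOR_RGB2HSV)
bm=cv2.inRange(hsv,(105,120,30),(125,255,255))
cs=max(cv2.findContours(bm,0,2)[0],key=cv2.contourArea)
print("blue bbox c,r,w,h",cv2.boundingRect(cs))
P=np.array([at_z(w,(r,c),.062)[:2] for c,r in cs[:,0]]);print("flange-level",cv2.minEnclosingCircle(P.astype(np.float32)))
print(ctrl.landmark_of(w,"stopper")[:1])
s=ctrl.get_state();print(s["eef_pos"],s["tcp_rot"],s["time"])
```

```text
blue bbox c,r,w,h (232, 133, 60, 59)
flange-level ((0.577981173992157, 0.28750619292259216), 0.0379667691886425)
[{'centre': [154.9, 257.0], 'conf': 0.92}]
[0.5777 0.2767 0.2661] [ 0.1384  0.9904 -0.     -0.0009] 10.3833
```

View pics/d.png

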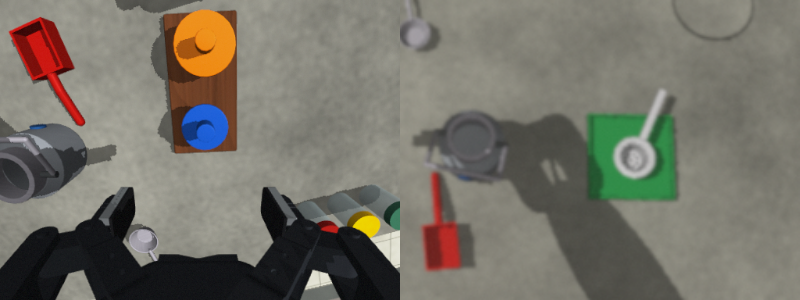

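The strainer stands in the tray at about (155,635) in the combined picture. The blue flange fits a 38.0 mm circle at (0.578, 0.2875), which matches its stated size. I'll descend onto the knob.

Call:
servo_tool:
  increments:
    - [0.8,0,0.27,-0.7,0]
    - [0.7,0,0.27,-1.5,0]
    - [0.7,0,0.27,-2.3,0]
    - [0.7,0,0.27,-3.1,0]
    - [0.7,0,0.27,-3.8,0]
    - [0.7,0,0.27,-4.3,0]
    - [0.7,0,0.27,-4.65,0]
    - [0.7,0,0.27,-4.9,0]
    - [0.7,0,0.27,-4.9,0]
    - [0.6,0,0.27,-4.9,0]
  grip_force: 40

```text
time: 11.22
eef_pos: [0.5782, 0.2876, 0.0707]
tcp_rot: [0.139, 0.99, 0.0, -0.001]
contact_force: [0.3, 0.2, 0.4]
opening: 0.603
```

Call:
servo_tool:
  increments:
    - [0.5,0,0,0,0]
    - [0.4,0,0,0,0]
    - [0.3,0,0,0,0]
    - [0.2,0,0,0,0]
    - [0,0,0,0,0]
    - [0,0,0,0,0]
    - [0,0,0,0,0]
    - [0,0,0,0,0]
    - [0,0,0,0,0]
    - [0,0,0,0,0]

```text
time: 12.05
eef_pos: [0.5795, 0.2879, 0.0728]
tcp_rot: [0.138, 0.99, 0.001, 0.001]
contact_force: [-0.9, -0.4, 6.1]
opening: 0.311
```

Call:
servo_tool:
  increments:
    - [0,0,0,0.1,0]
    - [0,0,0,0.4,0]
    - [0,0,0,0.9,0]
    - [0,0,0,1.5,0]
    - [0,0,0,2.2,0]
    - [0,0,0,2.9,0]
    - [0,0,0,3.5,0]
    - [0,0,0,4,0]
    - [0,0,0,4.2,0]
    - [0,0,0,4.2,0]

```text
time: 12.88
eef_pos: [0.5806, 0.2883, 0.2443]
tcp_rot: [0.138, 0.99, 0.002, 0.003]
contact_force: [0.1, 0.0, -1.7]
opening: 0.313
```

Call:
servo_tool:
  increments:
    - [0,0.15,-0.6,0.1,0]
    - [0,0.3,-1.4,0.2,0]
    - [0,0.45,-2.3,0.2,0]
    - [0,0.6,-3.2,0.2,0]
    - [0,0.75,-4.1,0.2,0]
    - [0,0.9,-5,0.2,0]
    - [0,1.05,-5.9,0.2,0]
    - [0,1.2,-6.8,0.2,0]
    - [0,1.2,-7.5,0.2,0]
    - [0,1.2,-7.85,0.2,0]

```text
time: 13.72
eef_pos: [0.6276, -0.029, 0.2496]
tcp_rot: [0.14, 0.99, 0.002, 0.001]
contact_force: [0.7, 0.3, -2.3]
opening: 0.317
```

Call:
servo_tool:
  increments:
    - [0,0,0,0,0]
    - [0,0,0,0,0]
    - [0,0,0,0,0]
    - [0,0,0,0,0]
    - [0,0,0,0,0]
    - [0,0,0,0,0]
    - [0,0,0,0,0]
    - [0,0,0,0,0]
    - [0,0,0,0,0]
    - [0,0,0,0,0]

```text
time: 14.55
eef_pos: [0.6276, -0.0288, 0.2496]
tcp_rot: [0.14, 0.99, 0.002, 0.001]
contact_force: [-0.1, -0.8, -1.1]
opening: 0.313
```

Run:
```python
from h import *
np.set_printoptions(precision=4,suppress=True)
w=ctrl.read_camera("wrist");save(w,"e")
np.savez("w3.npz",**{k:np.array(w[k]) for k in("K","distortion","extrinsics","frame")})
for q,z in (("flask_mouth",.13),("bail_bar",.15)):
    for r in ctrl.landmark_of(w,q)[:1]: print(q,r,at_z(w,r["centre"],z))
s=ctrl.get_state();print(s["eef_pos"],s["tcp_rot"],s["time"])
```

```text
flask_mouth {'centre': [104.9, 258.8], 'conf': 0.72} [ 0.5583 -0.0035  0.13  ]
bail_bar {'centre': [18.4, 258.1], 'conf': 0.8} [0.4956 0.0132 0.15  ]
[ 0.6276 -0.029   0.2496] [0.14   0.9901 0.0016 0.0014] 14.7
```

View pics/e.png

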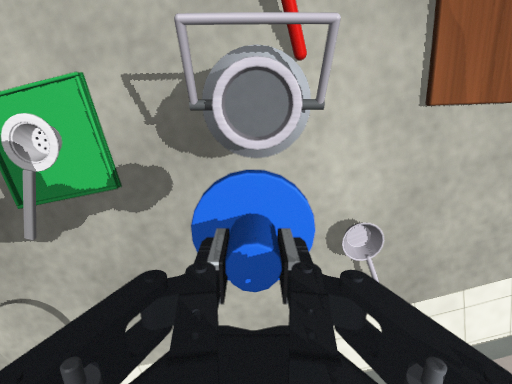

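The strainer is upright in the tray. The open mouth is at about (103,258), the bail bar is level in the picture, and the stopper is held by its knob at about (250,252). Next I'll fit the rim and flange circles.

Run:
```python
from h import *
from scipy.optimize import least_squares
np.set_printoptions(precision=4,suppress=True)
w=dict(np.load("w3.npz"));f=w["frame"];g=cv2.cvtColor(f,cv2.COLOR_RGB2GRAY).astype(float)
def circ(P):
    r=least_squares(lambda p:np.hypot(P[:,0]-p[0],P[:,1]-p[1])-p[2],[*P.mean(0),.03],loss="soft_l1",f_scale=.001);return r.x,np.sqrt(np.mean(r.fun**2))
# inner rim edge: radial search for strongest dark->bright from mouth centre
P=[]
for a in np.linspace(0,2*np.pi,90,endpoint=False):
    rr=np.arange(24,46,.5);v=cv2.remap(g.astype(np.float32),(258+rr*np.cos(a)).astype(np.float32)[None],(103+rr*np.sin(a)).astype(np.float32)[None],1)[0]
    k=np.argmax(np.gradient(cv2.GaussianBlur(v[None],(5,1),0)[0]));P.append(at_z(w,(103+rr[k]*np.sin(a),258+rr[k]*np.cos(a)),.13)[:2])
print("inner rim",circ(np.array(P)))
hsv=cv2.cvtColor(f,cv2.COLOR_RGB2HSV);bm=cv2.inRange(hsv,(105,120,30),(125,255,255))
cs=max(cv2.findContours(bm,0,1)[0],key=cv2.contourArea)[:,0]
cs=cs[(cs[:,1]<222)]
for z in(.225,.23,.235,.24,.245):
    print(z,circ(np.array([at_z(w,(r,c),z)[:2] for c,r in cs])))
```

```text
inner rim (array([ 0.5572, -0.005 ,  0.0321]), np.float64(0.00018579934795017388))
0.225 (array([ 0.6304, -0.0303,  0.0395]), np.float64(0.00024151054416328343))
0.23 (array([ 0.6281, -0.0297,  0.0383]), np.float64(0.0002343052384285235))
0.235 (array([ 0.6258, -0.0291,  0.0372]), np.float64(0.00022710007743595112))
0.24 (array([ 0.6235, -0.0284,  0.036 ]), np.float64(0.0002198950529958688))
0.245 (array([ 0.6212, -0.0278,  0.0348]), np.float64(0.00021269016022891135))
```

Call:
servo_tool:
  increments:
    - [0,-0.4,0.15,0,0]
    - [0,-0.9,0.3,0,0]
    - [0,-1.4,0.5,0,0]
    - [0,-1.7,0.6,0,0]
    - [0,-1.76,0.61,-0.2,0]
    - [0,-1.76,0.61,-0.5,0]
    - [0,-1.76,0.61,-0.9,0]
    - [0,-1.76,0.61,-1.1,0]
    - [0,-1.76,0.61,-1.2,0]
    - [0,-1.76,0.61,-1.2,0]

```text
time: 15.53
eef_pos: [0.5567, -0.0047, 0.1994]
tcp_rot: [0.14, 0.99, 0.002, -0.0]
contact_force: [-0.6, -0.2, -1.0]
opening: 0.313
```

Run:
```python
from h import *
w=ctrl.read_camera("wrist");s=ctrl.read_camera("side")
cv2.imwrite("pics/f.png",np.hstack([cv2.resize(w["frame"],(400,300)),cv2.resize(s["frame"][120:250,190:350],(369,300))])[:,:,::-1])
print(ctrl.get_state()["eef_pos"])
```

```text
[ 0.55768144 -0.00482982  0.20158929]
```

View pics/f.png

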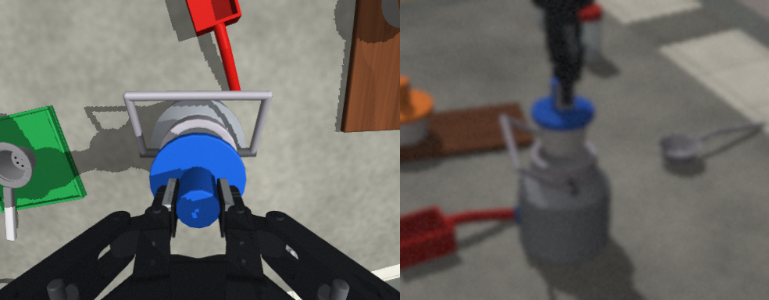

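The stopper is centred above the mouth. I'll insert it slowly.

Call:
servo_tool:
  increments:
    - [0,0,0,-0.1,0]
    - [0,0,0,-0.25,0]
    - [0,0,0,-0.4,0]
    - [0,0,0,-0.55,0]
    - [0,0,0,-0.7,0]
    - [0,0,0,-0.8,0]
    - [0,0,0,-0.9,0]
    - [0,0,0,-1,0]
    - [0,0,0,-1.05,0]
    - [0,0,0,-1.05,0]

```text
time: 16.47
eef_pos: [0.5574, -0.0048, 0.1589]
tcp_rot: [0.14, 0.99, 0.002, 0.001]
contact_force: [0.1, -0.3, -1.1]
opening: 0.315
```

Call:
servo_tool:
  increments:
    - [0,0,0,-0.04,0]
    - [0,0,0,-0.08,0]
    - [0,0,0,-0.12,0]
    - [0,0,0,-0.15,0]
    - [0,0,0,-0.18,0]
    - [0,0,0,-0.2,0]
    - [0,0,0,-0.22,0]
    - [0,0,0,-0.22,0]
    - [0,0,0,-0.22,0]
    - [0,0,0,-0.22,0]

```text
time: 17.3
eef_pos: [0.5574, -0.0048, 0.1508]
tcp_rot: [0.14, 0.99, 0.002, 0.001]
contact_force: [-2.9, -0.3, 5.0]
opening: 0.313
```

Call:
servo_tool:
  increments:
    - [0,0,0,-0.01,0]
    - [0,0,0,-0.02,0]
    - [0,0,0,-0.02,0]
    - [0.35,0,0,0,0]
    - [0.4,0,0,0,0]
    - [0.5,0,0,0,0]
    - [0.55,0,0,0.05,0]
    - [0.55,0,0,0.3,0]
    - [0.55,0,0,0.9,0]
    - [0.55,0,0,1.6,0]

```text
time: 18.13
eef_pos: [0.5562, -0.0046, 0.2139]
tcp_rot: [0.14, 0.99, 0.002, -0.001]
contact_force: [0.0, -0.3, 0.3]
opening: 0.55
```

Call:
servo_tool:
  increments:
    - [0.55,0.3,-0.1,0.6,0]
    - [0.55,0.8,-0.23,0.8,0]
    - [0.55,1.3,-0.37,0.8,0]
    - [0.55,1.7,-0.5,0.8,0]
    - [0.55,1.75,-0.5,0.8,0]
    - [0.55,1.75,-0.5,0.8,0]
    - [0.55,1.75,-0.5,0.8,0]
    - [0.55,1.75,-0.5,0.8,0]
    - [0.55,1.75,-0.5,0.8,0]
    - [0.55,1.75,-0.5,0.8,0]

```text
time: 18.97
eef_pos: [0.6256, -0.0243, 0.246]
tcp_rot: [0.14, 0.99, 0.002, -0.001]
contact_force: [-0.3, 0.5, -0.2]
opening: 0.551
```

Run:
```python
from h import *
from scipy.optimize import least_squares
np.set_printoptions(precision=4,suppress=True)
w=ctrl.read_camera("wrist");s=ctrl.read_camera("side");f=w["frame"]
cv2.imwrite("pics/g.png",np.hstack([cv2.resize(w["frame"],(400,300)),cv2.resize(s["frame"][120:250,190:350],(369,300))])[:,:,::-1])
def circ(P):
    r=least_squares(lambda p:np.hypot(P[:,0]-p[0],P[:,1]-p[1])-p[2],[*P.mean(0),.03],loss="soft_l1",f_scale=.001);return r.x,np.sqrt(np.mean(r.fun**2))
hsv=cv2.cvtColor(f,cv2.COLOR_RGB2HSV);bm=cv2.inRange(hsv,(105,120,30),(125,255,255))
cs=max(cv2.findContours(bm,0,1)[0],key=cv2.contourArea)[:,0]
for z in(.13,.135,.14,.145,.15): print(z,circ(np.array([at_z(w,(r,c),z)[:2] for c,r in cs])))
for r in ctrl.landmark_of(w,"bail_bar")[:1]: print(r,at_z(w,r["centre"],.15))
print(ctrl.get_state()["eef_pos"],ctrl.get_state()["time"])
```

```text
0.13 (array([ 0.5566, -0.0053,  0.0385]), np.float64(0.0002771253999329628))
0.135 (array([ 0.5565, -0.0053,  0.0377]), np.float64(0.00027178298904538946))
0.14 (array([ 0.5564, -0.0053,  0.037 ]), np.float64(0.0002664405974246423))
0.145 (array([ 0.5563, -0.0052,  0.0362]), np.float64(0.0002610982244303546))
0.15 (array([ 0.5562, -0.0052,  0.0355]), np.float64(0.00025575586864653093))
{'centre': [23.1, 254.2], 'conf': 0.79} [0.4961 0.0138 0.15  ]
[ 0.626  -0.0245  0.246 ] 19.1167
```

View pics/g.png

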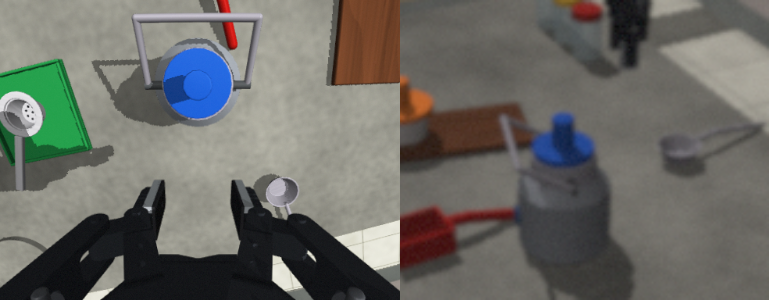

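The stopper is seated: the flange circle is concentric to under 1 mm and at rim level. Now I'll go behind the bail bar with shut fingers, offset 35 mm along the bar to clear the knob.

Call:
servo_tool:
  increments:
    - [0.4,-0.4,0.2,0,0]
    - [0.2,-1,0.5,0,0]
    - [0,-1.7,0.9,0,0]
    - [0,-2.4,1.3,0,0]
    - [0,-3.1,1.7,0,0]
    - [0,-3.7,2,0,0]
    - [0,-3.75,2,0,0]
    - [0,-3.75,2,-0.5,0]
    - [0,-3.75,2,-1,0]
    - [0,-3.75,2,-1.2,0]

```text
time: 19.95
eef_pos: [0.4748, 0.0555, 0.1958]
tcp_rot: [0.14, 0.99, 0.002, -0.003]
contact_force: [0.1, 0.5, 0.0]
opening: 0.003
```

Run:
```python
from h import *
np.set_printoptions(precision=4,suppress=True)
s=ctrl.get_state();p=s["eef_pos"];print(p,s["opening"],s["contact_force"])
F=np.array([.5572,-.005]);ex=np.array([.961,-.276]);ey=np.array([.276,.961])
print("flask frame",(p[:2]-F)@ex,(p[:2]-F)@ey)
for th in (1.03,.8,.6,.4,.2,.1,0):
    q=F+ex*(-.075*np.sin(th)-.015)+ey*.035; print(th,q,.112+.075*np.cos(th)-.010)
```

```text
[0.4748 0.0555 0.1958] 0.0026928522398598593 [0.1491 0.4796 0.0216]
flask frame -0.09585791158299517 0.03544843882194096
1.03 [0.4907 0.0505] 0.14061141337274663
0.8 [0.5007 0.0476] 0.1542530032010374
0.6 [0.5117 0.0445] 0.16390017111822586
0.4 [0.5244 0.0408] 0.17107957455021638
0.2 [0.5381 0.0369] 0.1755049933380931
0.1 [0.5452 0.0348] 0.17662531239585194
0 [0.5524 0.0328] 0.177
```

Call:
servo_tool:
  increments:
    - [0,0,0,-0.5,0]
    - [0,0,0,-1,0]
    - [0,0,0,-1.3,0]
    - [0,0,0,-1.38,0]
    - [0,0.2,-0.06,-1.38,0]
    - [0,0.4,-0.12,-1.38,0]
    - [0,0.5,-0.15,-1.25,0]
    - [0,0.6,-0.18,-1.12,0]
    - [0,0.7,-0.21,-1.0,0]
    - [0,0.8,-0.24,-0.91,0]

```text
time: 20.78
eef_pos: [0.5069, 0.0463, 0.1616]
tcp_rot: [0.14, 0.99, 0.002, -0.004]
contact_force: [-6.8, 2.7, 5.7]
opening: 0.002
```

Call:
servo_tool:
  increments:
    - [0,0.1,-0.03,0.08,0]
    - [0,0.2,-0.06,0.14,0]
    - [0,0.3,-0.1,0.19,0]
    - [0,0.4,-0.13,0.23,0]
    - [0,0.5,-0.16,0.27,0]
    - [0,0.6,-0.19,0.3,0]
    - [0,0.7,-0.22,0.33,0]
    - [0,0.8,-0.25,0.35,0]
    - [0,0.88,-0.27,0.36,0]
    - [0,0.94,-0.29,0.37,0]

```text
time: 21.62
eef_pos: [0.545, 0.0345, 0.1763]
tcp_rot: [0.14, 0.99, 0.002, -0.004]
contact_force: [0.0, 1.0, 0.4]
opening: -0.003
```

Call:
servo_tool:
  increments:
    - [0,0.03,-0.01,0,0]
    - [0,0.06,-0.02,0.01,0]
    - [0,0.09,-0.03,0.01,0]
    - [0,0.12,-0.03,0.01,0]
    - [0,0.15,-0.04,0.01,0]
    - [0,0.18,-0.05,0.01,0]
    - [0,0.2,-0.06,0.01,0]
    - [0,0.22,-0.06,0.01,0]
    - [0,0.24,-0.07,0.01,0]
    - [0,0.24,-0.07,0.01,0]

```text
time: 22.45
eef_pos: [0.5529, 0.0322, 0.1766]
tcp_rot: [0.14, 0.99, 0.002, -0.007]
contact_force: [-6.0, 1.2, 5.3]
opening: -0.003
```

Run:
```python
from h import *
w=ctrl.read_camera("wrist");s=ctrl.read_camera("side")
cv2.imwrite("pics/i.png",np.hstack([cv2.resize(w["frame"],(400,300)),cv2.resize(s["frame"][120:250,190:350],(369,300))])[:,:,::-1])
print(ctrl.get_state()["eef_pos"],ctrl.get_state()["contact_force"])
```

```text
[0.55288513 0.03223197 0.17665155] [-7.1620642   1.59404652  4.76521374]
```

View pics/i.png

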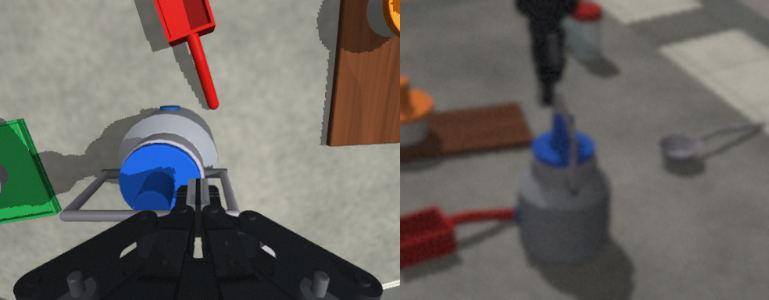

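Call:
servo_tool:
  increments:
    - [0,0.02,-0.01,0,0]
    - [0,0.04,-0.01,0,0]
    - [0,0.06,-0.02,0,0]
    - [0,0.08,-0.02,0,0]
    - [0,0.1,-0.03,0,0]
    - [0,0.1,-0.03,0,0]
    - [0,0.1,-0.03,0,0]
    - [0,0.1,-0.03,0,0]
    - [0,0.1,-0.03,0,0]
    - [0,0.1,-0.03,0,0]

```text
time: 23.38
eef_pos: [0.553, 0.0322, 0.1766]
tcp_rot: [0.14, 0.99, 0.002, -0.013]
contact_force: [-13.8, 3.0, 8.8]
opening: 0.0
```

The force rose from about 7 N to 14 N with no further motion, so the bail is at its stop. I'll back off the way I came, then up.

Call:
servo_tool:
  increments:
    - [0,-0.05,0.01,0,0]
    - [0,-0.2,0.06,0,0]
    - [0,-0.4,0.12,0,0]
    - [0,-0.7,0.2,0,0]
    - [0,-1,0.29,0.2,0]
    - [0,-1.1,0.32,0.8,0]
    - [0,-1.1,0.32,1.5,0]
    - [0,-1.1,0.32,2.3,0]
    - [0,-1.1,0.32,2.8,0]
    - [0,-1.1,0.32,3,0]

```text
time: 24.22
eef_pos: [0.5105, 0.0449, 0.301]
tcp_rot: [0.14, 0.99, 0.002, -0.009]
contact_force: [0.0, -0.4, 0.3]
opening: -0.002
```

Call:
servo_tool:
  increments:
    - [0,0.4,-0.1,0.1,0]
    - [0,1,-0.3,0.1,0]
    - [0,1.7,-0.6,0.1,0]
    - [0,2.4,-0.9,0.1,0]
    - [0,3,-1.3,0.1,0]
    - [0,3.5,-1.7,0.1,0]
    - [0,3.5,-2,0.1,0]
    - [0,3.5,-2,0.1,0]
    - [0,3.5,-2,0.1,0]
    - [0,3.5,-2,0.1,0]

```text
time: 25.05
eef_pos: [0.6496, -0.0345, 0.3046]
tcp_rot: [0.139, 0.99, 0.003, -0.009]
contact_force: [-0.9, 0.6, -0.3]
opening: -0.001
```

Run:
```python
from h import *
np.set_printoptions(precision=4,suppress=True)
w=ctrl.read_camera("wrist");s=ctrl.read_camera("side")
cv2.imwrite("pics/j.png",np.hstack([cv2.resize(w["frame"],(400,300)),cv2.resize(s["frame"][120:330,180:360],(257,300))])[:,:,::-1])
np.savez("w4.npz",**{k:np.array(w[k]) for k in("K","distortion","extrinsics","frame")})
for r in ctrl.landmark_of(w,"bail_bar")[:1]: print(r,at_z(w,r["centre"],.187))
print("expected bar",proj(w,[[.5572,-.005,.187]]))
print(ctrl.get_state()["eef_pos"],ctrl.get_state()["contact_force"],ctrl.get_state()["time"])
```

```text
{'centre': [80.7, 262.5], 'conf': 0.63} [0.5589 0.0002 0.187 ]
expected bar [[ 80.4922 256.2868]]
[ 0.6499 -0.0341  0.3055] [ 0.9128 -0.3497 -0.2455] 25.2
```

View pics/j.png

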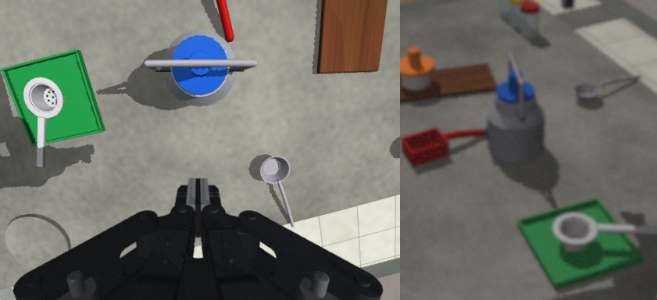

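The bail bar is at row 81, where the closed pose projects (80.5). The stopper is seated, the strainer is upright in the tray, and the bystanders look undisturbed. I'll hand it in.

```bash
python3 -c "
from plant import ctrl
print(ctrl.sign_off())"
```

```text
the job is handed in; nothing more can be done
None
```

I closed up the flask in the required order and handed the job in at about 25 s on the robot's clock; the hand-in reports no verdict.

1. **Strainer:** I lifted it out by its handle and set it down in the tray. The last pictures show it upright on the tray floor, near the middle. I judged its position by eye in the final picture and did not measure it again.
2. **Stopper:** I held it by the knob and lowered it slowly until it touched the rim, with about 5 N on the wrist. After release, its flange was within about 1 mm of the neck's axis and at rim level.
3. **Bail:** I pushed it upright with shut fingers until it stopped. The push rose from about 7 N to 14 N with no further movement. In the final picture the bar was at row 80.7, against 80.5 for the closed position.

The arm ended clear of everything. The orange stopper, bottle, ladle and scoop looked untouched where they showed in the pictures; I did not measure them, and the bottle is not in the last ones.

**Disagreements:**
- Several side-view landmarks found by the networks were wrong at the start, so I used the top and wrist cameras instead.
- The first top-view estimate of the blue knob was about 12 mm off from the wrist view, and I went by the wrist view.
- The network's final point on the bail bar was about 5 mm off along the bar, which does not affect the angle.

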